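Mount a magnifier lens under a screw-down retaining ring

ROBOT

A 7-joint arm with a two-finger parallel gripper is mounted at the origin on the work surface. World frame = base frame: x ahead of the robot, y to its left, z up, the work surface at z = 0. Lengths are in m, angles in rad, forces in N, time in s.
With the tool pointing down it reaches from about 0.425 to 0.875 m from the base axis. Payload 8.4 kg.
Tool frame: the origin (TCP) lies on the centre line of the jaws, within the pads' length; the fingertips stand 11 mm ahead of it and the grasp point (between the pads) lies 8 mm behind it; z points along the fingers, y is the line along which they close (so a half turn about z gives the same grasp; the last joint's range is limited). The gripper opens to 85 mm and grips with 20 to 120 N. Pads are 22 mm wide; open, the fingers measure 114 mm over their backs; the gripper's body (76 mm by 85 mm) begins 54 mm behind the grasp point. The pads swing forward as they close: fully open they stand 13 mm farther back than shut.
Start: joints at [1.183, 0.333, 0.04, 1.465, -0.013, 1.343, -0.059], TCP at [0.185, -0.623, 0.242] pointing down, gripper open.
Joint ranges: [-2.58, 2.58], [-0.38, 2.09], [-1.3, 1.39], [0.25, 2.4], [-1.5, 4.64], [0.08, 2.09], [-2.65, 2.65]. Speed limits (rad/s): [2.22, 2.22, 2.79, 2.79, 3.14, 3.14, 3.14].

INTERFACE

Orientations are given as a rotation vector (axis times angle).
In Python, from rig import manip gives the robot as it stands. The module is installed in compiled form; this text tells all that it offers.
- The arm moves only by the tool carry_out, never from a script. Its argument "plan" is a list of rows, each a list of 2 entries, a list of its own where there are three numbers: the shift along the tool's x, y, z in mm, then the turn about the tool's z in degrees. A call has 1 to 10 rows; each row is the pose to reach, as a shift and turn from the pose commanded when the call began, along the tool's axes at that moment; what a row does not reach only later rows make up. A row lasts 1/10 s, in which the tool goes at most 50 mm and 8.59 degrees, less where a joint would pass 70% of its speed; a pose out of reach is approached as far as the arm can. A call with a gripper value outside its range is refused whole. "fingers" is the closure, from -1 (fully open) to 1 (shut), set as the call begins (left out, the last holds). The fingers move at their own pace and stop on an object; "newtons" is the grip in N (left out, the last holds). Time passes only in rows, so rows that repeat a pose let the fingers close. It gives the time, the measured TCP pose, the force, the opening and the grip force at its end, in the units of the state.
- manip.sense(): the state, without advancing time (a new reading comes with each control period).
- manip.grab_frame(name): name is "scene" or "top" or "wrist"; returns the picture (400x640x3 uint8, red, green, blue); there is no depth.
- manip.get_calibration(name): a dict with "K" (3x3 intrinsics, pixels), "rvec" (rotation vector, rad) and "tvec" (3), from world to camera coordinates, as OpenCV has them. Camera axes: x right, y down, z forward; pixel columns grow to the right and rows downward; lengths in m; the calibration is good to about 2 mm. The wrist camera is an equidistant fisheye: a pixel r from the principal point sees the ray r / f radians off the axis. A picture is of the moment at which its call begins: read the wrist's pose just before it. get_calibration takes no time and is no camera call; for the wrist camera it gives the pose at the moment of the call.
- manip.job_done(): hands the job in; it is judged then, once.
The state is a dict: "time": time; "qpos": joint angles; "qd": joint speeds; "effort": joint torques, N m; "ee_pos": TCP position; "tool_rot": TCP orientation; "contact_force": force on the tool from outside, world axes, zero at the start; "torque": the same for the moment, N m; "grip_width": opening from 0.0 (shut) to 1.0 (fully open); "grip_force": force on a finger pad.
Only numpy, scipy, OpenCV 4.12 (cv2) and the standard library are available. Lean on these libraries where they do the work, as an engineer would, in place of code of your own. Each camera call takes 0.05 s, during which the arm holds its last target. There are 200 camera calls.

TASK

Fit the new magnifier lens in the mounting jig: slide it along the deck without lifting it until it drops flat into the round cell, then swing the arm with the raised retaining ring fully over the cell to its stop. Then screw the ring down clockwise, as far as it will turn, so that it holds the lens snugly; leave the arm closed and the jar, tool pot and screwdriver where they stand.

Things in the scene. Friction and masses are not known exactly. Their poses are not given: they have to be found in the camera images.
- jig: Fixed aluminium jig plate 370 x 140 mm, 24 mm high; its top is the deck. Origin: centre of its underside. Its x axis runs along the slide channel, from the open deck with the lens (-x end) to the cell (x = +45 mm) and the arm's pivot (x = +150 mm), all at y = 0. Yaw about -90 degrees: the channel runs from the robot's left to its right.
- cell (a point): Centre of the cell's mouth, at deck height. The cell is a round recess of 54 mm diameter, 7 mm deep, with a flat floor; a half-round fence (radius 27 mm, 4 mm high) stands round its far (+x) side and stops the lens over it. Axes as the jig's.
- channel_start (a point): Middle of the channel's narrow entrance (jig x = -20 mm), at deck height, 65 mm before the cell. Black fences 8 mm high guide the lens: inner faces at y = +-64 mm from jig x = -185 to -120 mm, converging to +-27 mm here, then parallel up to the cell (4 mm high over the last 33 mm). The deck's -x end is open.
- lens_center (a point): Centre of the lens: a clear glass disc with a black edge, 50 mm diameter, 8 mm thick, about 40 g, slippery (friction about 0.3), lying loose and flat on the deck (centre 4 mm above it). Dropped into the cell, its centre lies 3 mm below deck level and its top 1 mm above.
- swing_arm (a joint): Angle of the flat steel arm that swings level about a vertical pivot on the jig: 0 is wide open (arm pointing to the robot's side of the jig), growing clockwise seen from above to 1.6 at its stop, where the ring is centred over the cell. Stiff (0.35 Nm), stays where it is left. Its underside is 9.5 mm above the deck, it is 6 mm thick.
- push_post (a point): Middle of the upright black post near the arm's free end, 12 mm diameter, 40 mm tall (20 mm above and below this point), 175 mm from the pivot and 70 mm beyond the ring's axis. Push it to swing the arm; it takes about 2 to 3 N.
- pivot_point (a point): The arm's pivot, on its vertical axis, at the arm's mid-thickness.
- ring (a joint): Turn of the brass retaining ring threaded in the arm, clockwise seen from above is positive and lowers it 1.8 mm per rad; it starts raised, between 0.4 and 1.2, and its stop is at 3.2, where it presses on a lens that lies in the cell. Friction about 0.05 Nm; stays where it is left.
- ring_center (a point): On the ring's axis, at mid-height of its two pegs. The ring has a 68 mm diameter flange whose top lies 13 mm below this point, and a 49 mm nose with a 40 mm hole whose lower end lies 34 mm below this point. The ring's axis is 105 mm from the arm's pivot.
- peg_a (a point): Mid-height of one of the ring's two upright pegs (8 mm diameter, 26 mm tall, this point is 13 mm above the flange), 28 mm from the ring's axis; push it round or turn both pegs together.
- peg_b (a point): Mid-height of the other peg, opposite the first.
- jar: Bystander: closed amber jar, 60 mm diameter, 80 mm high; origin at the centre of its underside.
- tool_pot: Bystander: white ceramic pot with tools, 72 mm diameter, 75 mm high (tools to 150 mm); origin at the centre of its underside.
- screwdriver: Bystander: screwdriver 160 mm long lying on the bench.

How it is judged:
On the way, in this order (a step that is already met when the one before it is completed fails the run):
1. the lens lies flat in the cell, the arm still open (horizontal distance between lens_center and cell below 0.005 m and z of lens_center in the frame of cell below -0.0015 m and angle between lens_center's own z axis and vertical below 0.06 rad and value of joint swing_arm below 1.2 rad), for 0.2 s.
2. the arm is swung over the cell to its stop, the ring still raised (value of joint swing_arm above 1.55 rad and value of joint ring below 2.2 rad and z of lens_center in the frame of cell below -0.0015 m), for 0.2 s.
At the end, for the whole second after the job is handed in: The lens lies flat in the cell (centre within 5 mm of the cell's axis and at least 1.5 mm below deck level, tilt under 0.06 rad), the arm is at its stop over the cell (joint above 1.54 of 1.6) and the ring is screwed down to its stop (joint above 3.05 of 3.2) (value of joint ring above 3.05 rad and value of joint swing_arm above 1.54 rad and horizontal distance between lens_center and cell below 0.005 m and z of lens_center in the frame of cell below -0.0015 m and angle between lens_center's own z axis and vertical below 0.06 rad); the robot touches nothing.
It fails at once if the lens is lifted off the deck (centre more than 20 mm above it) (z of lens_center in the frame of cell above 0.02 m).
It fails at once if the lens falls off the jig (z of lens_center in the frame of cell below -0.012 m).
It fails at once if a bystander (jar, tool pot, screwdriver) is moved more than 20 mm (distance of any of jar, tool_pot, screwdriver from where it was at the start of the episode above 0.02 m).
It also fails if it takes over 72 s, if anything falls off the work surface, if the arm or the gripper's body presses on something with over 40 N, if the wrist force passes 120 N, or if a joint passes its speed limit or range.

## Working session

There is one attempt and no reset: what is moved stays moved. The work goes in short steps, Python scripts to look and compute and a tool call to move; the robot and the scene stay as the last step left them, time stands still between calls to the robot, and variables do not carry over. Pictures are saved under pics/ and viewed, at most 10 in all, crops included, and the job is handed in when it is done.

Besides the shell and the picture viewer there is one more tool, called after "Request:" by a JSON object that holds its "method" and its "body", one argument or row to a line. carry_out: Moves the arm, as the interface text tells. Its arguments: {"type":"object","properties":{"plan":{"type":"array"},"fingers":{"type":"number"},"newtons":{"type":"number"}},"required":["plan"]}

```bash
mkdir -p pics; cat > h.py <<'E'
import numpy as np, cv2
from rig import manip
from scipy.spatial.transform import Rotation as R
def save(cam,name):
    im=manip.grab_frame(cam); cv2.imwrite(f'pics/{name}.png',im[:,:,::-1]); return im
def ray(cam,u,v):
    c=manip.get_calibration(cam); K=np.array(c['K']); Rm=cv2.Rodrigues(np.array(c['rvec'],float))[0]; t=np.array(c['tvec'],float).ravel()
    d=np.array([(u-K[0,2])/K[0,0],(v-K[1,2])/K[1,1],1.])
    return -Rm.T@t, Rm.T@d
def at_z(cam,u,v,z):
    o,d=ray(cam,u,v); return o+d*(z-o[2])/d[2]
def proj(cam,p):
    c=manip.get_calibration(cam)
    return cv2.projectPoints(np.array(p,float).reshape(-1,1,3),np.array(c['rvec'],float),np.array(c['tvec'],float),np.array(c['K'],float),None)[0].reshape(-1,2)
E
python3 - <<'E'
from h import *
s=manip.sense(); print({k:np.round(v,3) for k,v in s.items()})
print(R.from_rotvec(s['tool_rot']).as_matrix().round(3))
a=save('scene','s0');b=save('top','t0')
for c in('scene','top'):
    print(c,manip.get_calibration(c), at_z(c,320,200,0.024))
E
```

```text
{'time': np.float64(0.0), 'qpos': array([ 1.183,  0.334,  0.04 ,  1.466, -0.013,  1.343, -0.058]), 'qd': array([ 0.   , -0.002, -0.001,  0.   ,  0.   ,  0.001, -0.   ]), 'effort': array([-0.0000e+00, -6.5856e+01,  1.3650e+00, -4.0556e+01,  1.7000e-02,
        1.3000e-02,  0.0000e+00]), 'ee_pos': array([ 0.185, -0.623,  0.241]), 'tool_rot': array([-3.107e+00, -4.520e-01,  1.000e-03]), 'contact_force': array([-0.187,  0.235,  0.433]), 'torque': array([-0.017,  0.011, -0.016]), 'grip_force': np.float64(0.0), 'grip_width': np.float64(0.999)}
[[ 0.959  0.285 -0.001]
 [ 0.285 -0.959  0.001]
 [-0.    -0.002 -1.   ]]
scene {'K': array([[370.43375749,   0.        , 314.11071457],
       [  0.        , 370.43375749, 203.34386834],
       [  0.        ,   0.        ,   1.        ]]), 'rvec': array([ 1.79198832,  1.54418632, -0.71991174]), 'tvec': array([-0.07970685, -0.28505334,  1.71294329])} [0.46901545 0.02949864 0.024     ]
top {'K': array([[409.04232526,   0.        , 318.15643285],
       [  0.        , 409.04232526, 204.0653519 ],
       [  0.        ,   0.        ,   1.        ]]), 'rvec': array([ 2.14080997, -2.18510871,  0.17010098]), 'tvec': array([0.00926885, 0.57167588, 1.00266572])} [ 0.58415538 -0.00779063  0.024     ]
```

View pics/t0.png

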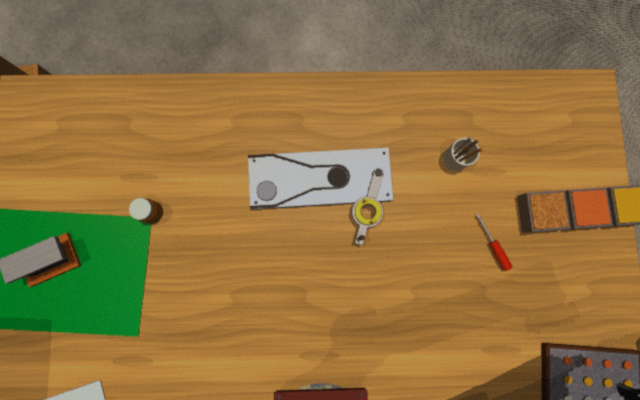

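View pics/s0.png

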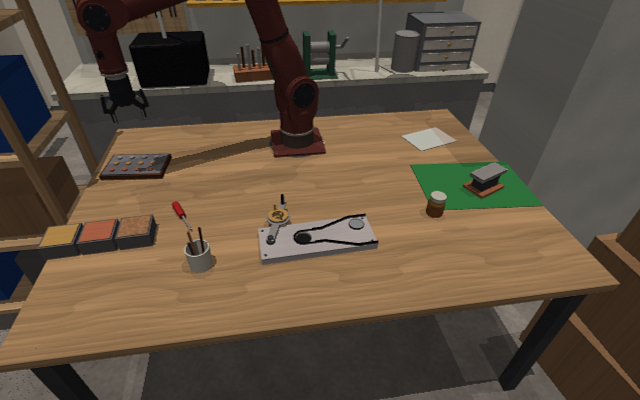

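The top view shows the lens at about (267,189), the cell at (338,176), the pivot at (378,173), the ring at (368,212) and the post at (361,240). I'll enlarge the jig.

```bash
python3 - <<'E'
from h import *
im=cv2.imread('pics/t0.png')[140:255,240:400]
cv2.imwrite('pics/t0c.png',cv2.resize(im,None,fx=5,fy=5,interpolation=cv2.INTER_CUBIC))
E
```

```text
(no output)
```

View pics/t0c.png

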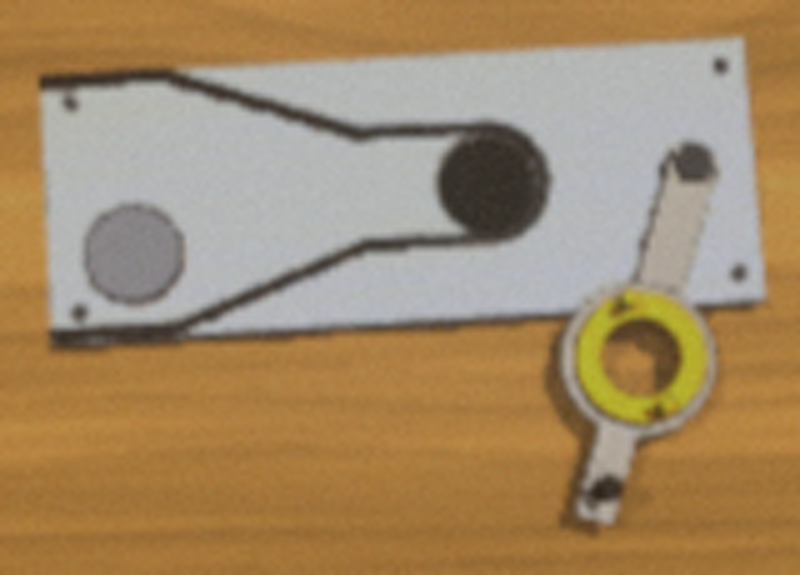

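```bash
python3 - <<'E'
from h import *
P=lambda x,y,z: at_z('top',240+(x+.5)/5-.5,140+(y+.5)/5-.5,z)
cs=np.array([P(40,75,.024),P(743,38,.024),P(765,300,.024),P(50,345,.024)])
print(cs.round(4)); print('sides',[np.linalg.norm(cs[i]-cs[i-1]).round(4) for i in range(4)])
# fit jig
obj=np.array([[-.185,.07],[.185,.07],[.185,-.07],[-.185,-.07]])
c=cs[:,:2].mean(0); H=obj.T@(cs[:,:2]-c); th=np.arctan2(H[0,1]-H[1,0],H[0,0]+H[1,1])
Rj=np.array([[np.cos(th),-np.sin(th)],[np.sin(th),np.cos(th)]])
print('jig',c.round(4),np.degrees(th))
for n,x,y,z in [('lens',133,254,.032),('cell',493,182,.024),('pivot',693,160,.040),('ring',643,357,.049),('pega',620,303,.075),('pegb',655,410,.075),('post',605,488,.08)]:
    p=P(x,y,z); print(n,p.round(4),'in jig',((p[:2]-c)@Rj).round(4))
for n,j in [('cell',(.045,0)),('start',(-.02,0)),('pivot',(.15,0))]: print(n,(c+Rj@j).round(4))
s=manip.sense();print(R.from_rotvec(s['tool_rot']).as_euler('xyz'))
for n,u,v,z in [('jar',140,209,.08),('pot',463,150,.075)]: print(n,at_z('top',u,v,z).round(3))
E
```

```text
[[ 0.7075  0.1787  0.024 ]
 [ 0.7215 -0.191   0.024 ]
 [ 0.5817 -0.1962  0.024 ]
 [ 0.5653  0.1734  0.024 ]]
sides [np.float64(0.1423), np.float64(0.3699), np.float64(0.14), np.float64(0.3699)]
jig [ 0.644  -0.0088] -87.67170394457109
lens [0.6105 0.1299 0.032 ] in jig [-0.1399 -0.0279]
cell [ 0.6465 -0.0567  0.024 ] in jig [0.048  0.0005]
pivot [ 0.6529 -0.1589  0.04  ] in jig [0.1504 0.0028]
ring [ 0.5503 -0.1279  0.049 ] in jig [ 0.1152 -0.0985]
pega [ 0.5743 -0.1137  0.075 ] in jig [ 0.102  -0.0739]
pegb [ 0.5211 -0.1289  0.075 ] in jig [ 0.115  -0.1277]
post [ 0.4833 -0.1024  0.08  ] in jig [ 0.087  -0.1644]
cell [ 0.6458 -0.0537]
start [0.6432 0.0112]
pivot [ 0.6501 -0.1586]
[-3.14008675e+00  1.18245651e-04  2.88780352e-01]
jar [0.562 0.429 0.08 ]
pot [ 0.697 -0.369  0.075]
```

Request:
{"method": "carry_out", "body": {
  "plan": [
    [[332,-291,0],-76],
    [[332,-291,0],-76],
    [[332,-291,0],-76],
    [[332,-291,0],-76],
    [[332,-291,0],-76],
    [[332,-291,0],-76],
    [[332,-291,0],-76],
    [[332,-291,0],-76],
    [[332,-291,0],-76],
    [[332,-291,0],-76]
  ],
  "fingers": 0.6,
  "newtons": 30
}}

```text
time: 1.1
ee_pos: [0.4235, -0.2438, 0.2425]
tool_rot: [-2.157, -2.284, -0.003]
contact_force: [-0.1, -0.7, -0.9]
grip_width: 0.2
grip_force: 0.0
```

```bash
cat >> h.py <<'E'
c_jig=np.array([.644,-.0088]); th=np.radians(-87.67); Rj=np.array([[np.cos(th),-np.sin(th)],[np.sin(th),np.cos(th)]])
def st():
    s=manip.sense(); p=s['ee_pos']; M=R.from_rotvec(s['tool_rot']).as_matrix()
    print('t',round(s['time'],2),'p',p.round(4),'jig',((p[:2]-c_jig)@Rj).round(4),'yang',np.degrees(np.arctan2(M[1,1],M[0,1])).round(2),'tilt',M[:,2].round(4),'F',s['contact_force'].round(1),'w',round(s['grip_width'],3),'q',s['qpos'].round(2))
    return s,p,M
def to(w):
    s,p,M=st(); print('shift mm',(1000*M.T@(np.array(w)-p)).round(1))
def J(x,y,z): return np.r_[c_jig+Rj@[x,y],z]
E
python3 - <<'E'
from h import *
to(J(-.215,-.028,.12))
E
```

```text
t 1.1 p [ 0.4235 -0.2438  0.2425] jig [ 0.2258 -0.2299] yang 3.29 tilt [ 0.0011  0.0013 -1.    ] F [-0.1 -0.7 -0.9] w 0.2 q [ 0.82  0.03 -0.39  1.83  0.01  1.29  0.48]
shift mm [437.2 209.1 123.2]
```

Request:
{"method": "carry_out", "body": {
  "plan": [
    [[437,209,60],1],
    [[437,209,60],1],
    [[437,209,60],1],
    [[437,209,60],1],
    [[437,209,60],1],
    [[437,209,60],1],
    [[437,209,60],1],
    [[437,209,60],1],
    [[437,209,60],1],
    [[437,209,60],1]
  ]
}}

```text
time: 2.1
ee_pos: [0.6102, 0.1987, 0.1812]
tool_rot: [-2.19, -2.251, 0.001]
contact_force: [0.2, -0.4, 1.1]
grip_width: 0.199
grip_force: 0.0
```

```bash
python3 - <<'E'
from h import *
to(J(-.21,-.028,.040))
E
```

```text
t 2.1 p [0.6102 0.1987 0.1812] jig [-0.2087 -0.0253] yang 1.56 tilt [-1.1e-03  5.0e-04 -1.0e+00] F [ 0.2 -0.4  1.1] w 0.199 q [ 0.14  0.44 -0.69  1.53  0.29  1.27 -0.56]
shift mm [  1.1  -2.5 141.2]
```

Request:
{"method": "carry_out", "body": {
  "plan": [
    [[1,-3,50],0],
    [[1,-3,95],0],
    [[1,-3,130],0],
    [[1,-3,141],0],
    [[1,-3,141],0],
    [[1,-3,141],0]
  ]
}}

```text
time: 2.7
ee_pos: [0.6079, 0.1975, 0.0431]
tool_rot: [2.191, 2.25, 0.003]
contact_force: [-0.4, 0.3, 0.4]
grip_width: 0.195
grip_force: 0.0
```

```bash
python3 - <<'E'
from h import *
to(J(-.175,-.028,.038))
save('wrist','w1')
t=save('top','t1'); cv2.imwrite('pics/t1c.png',cv2.resize(t[130:250,220:380,::-1],None,fx=5,fy=5,interpolation=cv2.INTER_CUBIC))
E
```

```text
t 2.7 p [0.6079 0.1975 0.0431] jig [-0.2076 -0.0277] yang 1.51 tilt [ 1.9e-03  8.0e-04 -1.0e+00] F [-0.4  0.3  0.4] w 0.195 q [ 0.11  0.57 -0.64  1.67  0.38  1.03 -0.63]
shift mm [-32.6   0.1   5.1]
```

View pics/w1.png

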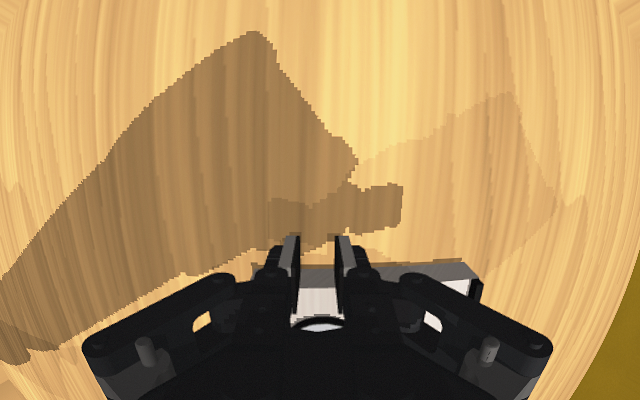

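The wrist view shows the lens centred between the fingertips at about (318,325). The cradle is lined up behind it.

Request:
{"method": "carry_out", "body": {
  "plan": [
    [[0,0,2],1],
    [[0,0,2],1],
    [[0,0,2],1]
  ]
}}

```text
time: 3.1
ee_pos: [0.607, 0.1972, 0.0398]
tool_rot: [2.211, 2.232, 0.001]
contact_force: [0.2, 0.6, -0.2]
grip_width: 0.203
grip_force: 0.0
```

```bash
python3 - <<'E'
from h import *
to(J(-.175,-.028,.038)); to(J(-.055,0,.038)); to(J(.010,0,.038))
E
```

```text
t 3.1 p [0.607  0.1972 0.0398] jig [-0.2073 -0.0285] yang 0.54 tilt [ 7.e-04 -0.e+00 -1.e+00] F [ 0.2  0.6 -0.2] w 0.203 q [ 0.1   0.57 -0.64  1.67  0.38  1.03 -0.65]
shift mm [-32.3   1.6   1.8]
t 3.1 p [0.607  0.1972 0.0398] jig [-0.2073 -0.0285] yang 0.54 tilt [ 7.e-04 -0.e+00 -1.e+00] F [ 0.2  0.6 -0.2] w 0.203 q [ 0.1   0.57 -0.64  1.67  0.38  1.03 -0.65]
shift mm [-151.4   33.3    1.9]
t 3.1 p [0.607  0.1972 0.0398] jig [-0.2073 -0.0285] yang 0.54 tilt [ 7.e-04 -0.e+00 -1.e+00] F [ 0.2  0.6 -0.2] w 0.203 q [ 0.1   0.57 -0.64  1.67  0.38  1.03 -0.65]
shift mm [-216.3   35.3    1.9]
```

Request:
{"method": "carry_out", "body": {
  "plan": [
    [[-15,1,1],-2],
    [[-25,1,1],-2],
    [[-33,2,1],-2],
    [[-41,4,1],-2],
    [[-49,6,1],-2],
    [[-57,8,1],-2],
    [[-65,10,1],-2],
    [[-73,12,1],-2],
    [[-81,14,1],-2],
    [[-89,16,1],-2]
  ]
}}

```text
time: 4.1
ee_pos: [0.6239, 0.1077, 0.0383]
tool_rot: [-2.172, -2.27, -0.0]
contact_force: [0.2, -0.3, -0.1]
grip_width: 0.198
grip_force: 0.1
```

```bash
python3 - <<'E'
from h import *
to(J(-.055,0,.038))
w=save('wrist','w2')[260:380,240:400]
t=save('top','t2')[140:260,240:400]
cv2.imwrite('pics/c2.png',np.vstack([cv2.resize(i[:,:,::-1],None,fx=2.5,fy=2.5,interpolation=cv2.INTER_CUBIC) for i in (w,t)]))
E
```

```text
t 4.1 p [0.6239 0.1077 0.0383] jig [-0.1172 -0.0154] yang 2.54 tilt [-0.  0. -1.] F [ 0.2 -0.3 -0.1] w 0.198 q [ 0.24  0.56 -0.63  1.68  0.38  1.02 -0.47]
shift mm [-62.3  15.2   0.3]
```

View pics/c2.png

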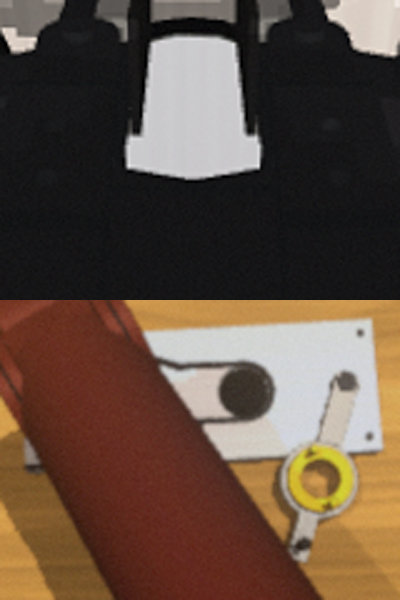

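The lens edge (black arc) sits evenly between both fingers, so the cradle holds it. I'll carry on pushing.

Request:
{"method": "carry_out", "body": {
  "plan": [
    [[-8,2,0],0],
    [[-16,4,0],0],
    [[-24,6,0],0],
    [[-32,8,0],0],
    [[-40,10,0],0],
    [[-48,12,0],0],
    [[-55,14,0],0],
    [[-62,15,0],0],
    [[-66,15,0],0],
    [[-66,15,0],0]
  ]
}}

```text
time: 5.2
ee_pos: [0.6417, 0.0422, 0.0383]
tool_rot: [2.173, 2.269, -0.0]
contact_force: [-0.1, 1.3, -0.2]
grip_width: 0.203
grip_force: 0.0
```

```bash
python3 - <<'E'
from h import *
to(J(.012,0,.038))
w=save('wrist','w3')[260:380,240:400]
t=save('top','t3')[140:260,240:400]
cv2.imwrite('pics/c3.png',np.vstack([cv2.resize(i[:,:,::-1],None,fx=2.5,fy=2.5,interpolation=cv2.INTER_CUBIC) for i in (w,t)]))
E
```

```text
t 5.2 p [0.6417 0.0422 0.0383] jig [-0.051  -0.0003] yang 2.49 tilt [-1.e-04 -3.e-04 -1.e+00] F [-0.1  1.3 -0.2] w 0.203 q [ 0.33  0.57 -0.61  1.66  0.37  1.03 -0.36]
shift mm [-63.    0.1   0.3]
```

View pics/c3.png

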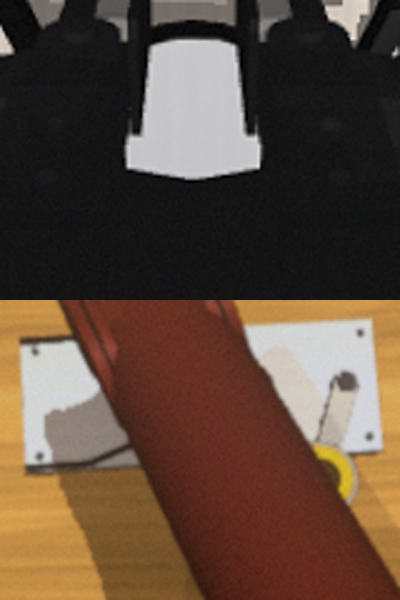

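The lens is still nested, now at the channel entrance. Next I push along the channel.

Request:
{"method": "carry_out", "body": {
  "plan": [
    [[-8,0,0],0],
    [[-16,0,0],0],
    [[-24,0,0],0],
    [[-32,0,0],0],
    [[-39,0,0],0],
    [[-45,0,0],0],
    [[-50,0,0],0],
    [[-55,0,0],0],
    [[-59,0,0],0],
    [[-62,0,0],0]
  ]
}}

```text
time: 6.3
ee_pos: [0.6443, -0.0192, 0.0383]
tool_rot: [-2.172, -2.27, 0.0]
contact_force: [0.9, -0.3, -0.6]
grip_width: 0.197
grip_force: 0.0
```

Request:
{"method": "carry_out", "body": {
  "plan": [
    [[-1,0,0],0],
    [[-2,0,0],0],
    [[-2,0,0],0]
  ]
}}

```text
time: 6.6
ee_pos: [0.6445, -0.0207, 0.0383]
tool_rot: [-2.171, -2.27, -0.0]
contact_force: [-0.8, 1.7, -0.4]
grip_width: 0.2
grip_force: 0.0
```

```bash
python3 - <<'E'
from h import *
to(J(.012,0,.038))
w=save('wrist','w4')[260:380,240:400]
t=save('top','t4')[140:260,240:400]
cv2.imwrite('pics/c4.png',np.vstack([cv2.resize(i[:,:,::-1],None,fx=2.5,fy=2.5,interpolation=cv2.INTER_CUBIC) for i in (w,t)]))
E
```

```text
t 6.6 p [ 0.6445 -0.0207  0.0383] jig [ 0.012 -0.   ] yang 2.56 tilt [ 0.e+00  1.e-04 -1.e+00] F [-0.8  1.7 -0.4] w 0.2 q [ 0.42  0.57 -0.6   1.65  0.37  1.03 -0.26]
shift mm [-0.   0.   0.3]
```

View pics/c4.png

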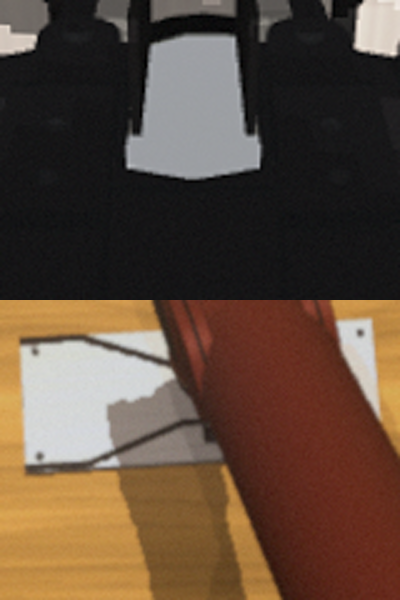

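Request:
{"method": "carry_out", "body": {
  "plan": [
    [[-1,0,0],0],
    [[-2,0,0],0],
    [[-3,0,0],0],
    [[-3,0,0],0]
  ]
}}

```text
time: 7.1
ee_pos: [0.6446, -0.0241, 0.0383]
tool_rot: [2.172, 2.27, -0.0]
contact_force: [0.9, -0.2, -0.3]
grip_width: 0.196
grip_force: 0.0
```

```bash
python3 - <<'E'
from h import *
st()
a=cv2.imread('pics/w4.png')[:,:,::-1].astype(int); b=save('wrist','w5').astype(int)
print('diff in gap',abs(a-b)[265:330,295:340].mean(), [b[r,318].tolist() for r in range(264,332,6)],[a[r,318].tolist() for r in range(264,332,6)])
E
```

```text
t 7.1 p [ 0.6446 -0.0241  0.0383] jig [ 0.0153 -0.0001] yang 2.53 tilt [-1.e-04 -1.e-04 -1.e+00] F [ 0.9 -0.2 -0.3] w 0.196 q [ 0.42  0.57 -0.6   1.65  0.37  1.03 -0.25]
diff in gap 15.870997150997152 [[154, 156, 159], [157, 160, 164], [157, 159, 164], [156, 159, 164], [156, 159, 163], [156, 158, 162], [156, 158, 162], [153, 156, 161], [155, 158, 162], [156, 159, 163], [155, 158, 162], [145, 148, 153]] [[111, 105, 100], [9, 10, 11], [157, 160, 164], [158, 159, 165], [157, 158, 162], [157, 160, 164], [156, 158, 161], [156, 159, 162], [156, 158, 162], [155, 158, 162], [155, 158, 162], [150, 153, 157]]
```

Request:
{"method": "carry_out", "body": {
  "plan": [
    [[5,0,0],0],
    [[5,0,-40],0],
    [[20,-30,-85],0],
    [[50,-80,-85],0],
    [[90,-120,-85],0],
    [[90,-150,-85],0],
    [[90,-150,-85],0]
  ]
}}

```text
time: 7.85
ee_pos: [0.4851, 0.0618, 0.1227]
tool_rot: [-2.165, -2.276, 0.006]
contact_force: [-0.0, -0.7, 0.4]
grip_width: 0.198
grip_force: 0.0
```

```bash
python3 - <<'E'
from h import *
st()
w=save('wrist','w6')
t=save('top','t6')[140:260,240:400]
cv2.imwrite('pics/c6.png',np.vstack([w[:,:,::-1],cv2.resize(t[:40+20,:,::-1],None,fx=4,fy=4,interpolation=cv2.INTER_CUBIC)[:200]]))
E
```

```text
t 7.85 p [0.4851 0.0618 0.1227] jig [-0.077  -0.1559] yang 2.84 tilt [-0.0031 -0.0027 -1.    ] F [-0.  -0.7  0.4] w 0.198 q [ 0.48  0.18 -0.76  1.96  0.15  1.06 -0.29]
```

View pics/c6.png

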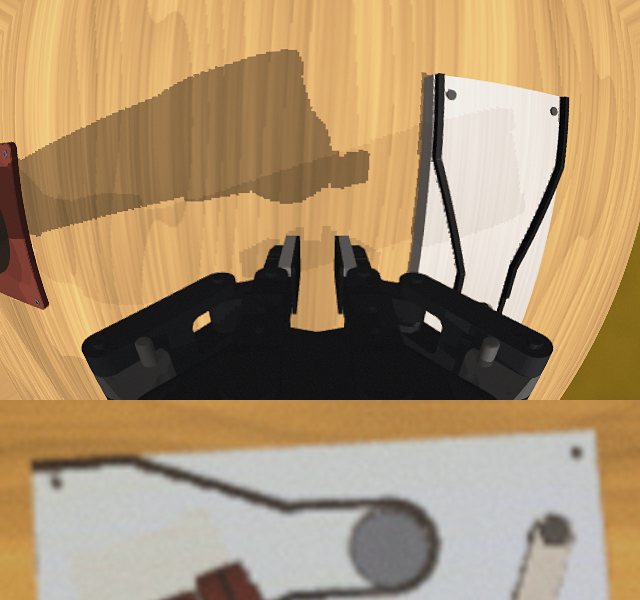

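The lens now sits in the round cell, at crop (392,545). Next I go behind the arm's post.

```bash
python3 - <<'E'
from h import *
to([.4714,-.1417,.125]); to([.4714,-.1417,.068])
E
```

```text
t 7.95 p [0.4902 0.0597 0.1238] jig [-0.0747 -0.1508] yang 2.62 tilt [ 0.0012 -0.0014 -1.    ] F [ 0.3 -0.3  0.1] w 0.198 q [ 0.48  0.19 -0.75  1.95  0.15  1.06 -0.29]
shift mm [-200.3  -28.    -0.9]
t 7.95 p [0.4902 0.0597 0.1238] jig [-0.0747 -0.1508] yang 2.62 tilt [ 0.0012 -0.0014 -1.    ] F [ 0.3 -0.3  0.1] w 0.198 q [ 0.48  0.19 -0.75  1.95  0.15  1.06 -0.29]
shift mm [-200.2  -28.1   56.1]
```

Request:
{"method": "carry_out", "body": {
  "plan": [
    [[-45,-28,-5],7],
    [[-90,-28,-5],14],
    [[-135,-28,-5],21],
    [[-175,-28,-5],21],
    [[-200,-28,0],21],
    [[-200,-28,30],21],
    [[-200,-28,50],21],
    [[-200,-28,56],21],
    [[-200,-28,56],21],
    [[-200,-28,56],21]
  ],
  "fingers": 0.76
}}

```text
time: 8.95
ee_pos: [0.4726, -0.1417, 0.0682]
tool_rot: [2.548, 1.836, 0.001]
contact_force: [1.1, 0.2, 0.3]
grip_width: 0.119
grip_force: 0.0
```

```bash
python3 - <<'E'
from h import *
st()
w=save('wrist','w7')
t=save('top','t7')[140:260,300:400]
cv2.imwrite('pics/c7.png',np.hstack([cv2.resize(w[200:400,200:440,::-1],None,fx=2,fy=2),cv2.resize(t[:100,20:,::-1],None,fx=4,fy=4,interpolation=cv2.INTER_CUBIC)]))
E
```

```text
t 8.95 p [ 0.4726 -0.1417  0.0682] jig [ 0.1258 -0.1766] yang -18.44 tilt [ 0.0012 -0.     -1.    ] F [1.1 0.2 0.3] w 0.119 q [ 0.71  0.24 -0.56  2.01  0.15  0.94 -0.25]
```

View pics/c7.png

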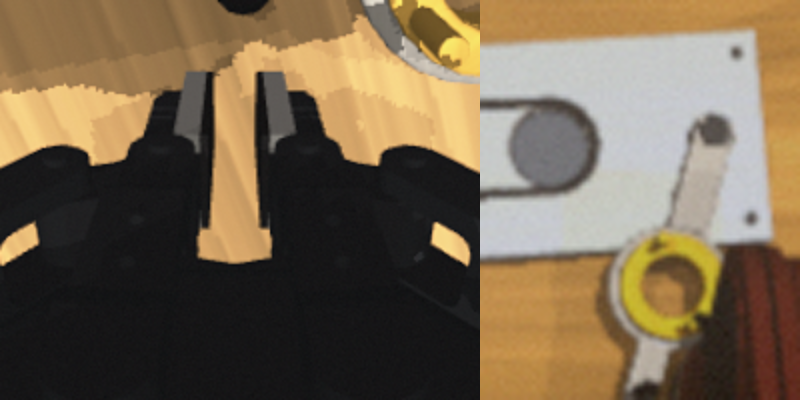

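```bash
cat >> h.py <<'E'
def arc(phis,back=.0143,r=.175,z=.068):
    s,p,M=st(); y0=np.degrees(np.arctan2(M[1,1],M[0,1]))
    for f in phis:
        a=np.radians(f); u=np.array([np.cos(a),np.sin(a)]); d=np.array([np.sin(a),-np.cos(a)])
        w=np.r_[np.array([.6501,-.1586])+r*u-back*d,z]
        print(f,[[int(round(v)) for v in 1000*M.T@(w-p)], int(round(y0-(f-180)))])
E
python3 - <<'E'
from h import *
arc([161.7]+[160-3*i for i in range(9)])
E
```

```text
t 9.05 p [ 0.4726 -0.1418  0.0684] jig [ 0.1259 -0.1766] yang -18.44 tilt [ 1.7e-03 -6.0e-04 -1.0e+00] F [ 0.  -0.5  0.6] w 0.121 q [ 0.71  0.24 -0.56  2.01  0.15  0.94 -0.25]
161.7 [[25, -1, 0], 0]
160 [[31, -2, 0], 2]
157 [[40, -2, 0], 5]
154 [[49, -2, 0], 8]
151 [[58, -1, 0], 11]
148 [[67, 0, 0], 14]
145 [[76, 2, 0], 17]
142 [[85, 4, 0], 20]
139 [[94, 7, 0], 23]
136 [[103, 10, 0], 26]
```

Request:
{"method": "carry_out", "body": {
  "plan": [
    [[12,0,0],0],
    [[22,-1,0],0],
    [[31,-2,0],2],
    [[40,-2,0],5],
    [[49,-2,0],8],
    [[58,-1,0],11],
    [[67,0,0],14],
    [[76,2,0],17],
    [[85,4,0],20],
    [[94,7,0],23]
  ]
}}

```text
time: 10.05
ee_pos: [0.5084, -0.0538, 0.0678]
tool_rot: [2.864, 1.289, 0.0]
contact_force: [-0.6, -2.3, 2.8]
grip_width: 0.117
grip_force: 1.1
```

```bash
python3 - <<'E'
from h import *
arc([139-3*i for i in range(11)])
save('wrist','w8')
E
```

```text
t 10.05 p [ 0.5084 -0.0538  0.0678] jig [ 0.0394 -0.1373] yang -41.54 tilt [ 5.e-04 -7.e-04 -1.e+00] F [-0.6 -2.3  2.8] w 0.117 q [ 0.51  0.27 -0.55  1.97  0.17  0.95 -0.85]
139 [[0, 1, 0], -1]
136 [[9, 0, 0], 2]
133 [[18, 0, 0], 5]
130 [[27, 0, 0], 8]
127 [[36, 1, 0], 11]
124 [[45, 3, 0], 14]
121 [[54, 4, 0], 17]
118 [[63, 7, 0], 20]
115 [[72, 9, 0], 23]
112 [[81, 13, 0], 26]
109 [[89, 16, 0], 29]
```

Contact is about 2.4 N, which means the arm is swinging.

Request:
{"method": "carry_out", "body": {
  "plan": [
    [[9,0,0],2],
    [[18,0,0],5],
    [[27,0,0],8],
    [[36,1,0],11],
    [[45,3,0],14],
    [[54,4,0],17],
    [[63,7,0],20],
    [[72,9,0],23],
    [[81,13,0],26],
    [[89,16,0],29]
  ]
}}

```text
time: 11.1
ee_pos: [0.5787, 0.0023, 0.0673]
tool_rot: [-3.096, -0.533, 0.001]
contact_force: [-1.5, -2.7, 0.2]
grip_width: 0.119
grip_force: 1.2
```

```bash
python3 - <<'E'
from h import *
arc([109-3*i for i in range(7)])
E
```

```text
t 11.1 p [0.5787 0.0023 0.0673] jig [-0.0137 -0.0647] yang -70.47 tilt [-9.e-04 -1.e-04 -1.e+00] F [-1.5 -2.7  0.2] w 0.119 q [ 0.31  0.39 -0.47  1.81  0.2   0.99 -1.47]
109 [[1, 0, -1], 1]
106 [[10, 0, -1], 4]
103 [[19, 0, -1], 7]
100 [[28, 1, -1], 10]
97 [[37, 2, -1], 13]
94 [[47, 3, -1], 16]
91 [[56, 5, -1], 19]
```

Request:
{"method": "carry_out", "body": {
  "plan": [
    [[10,0,0],4],
    [[19,0,0],7],
    [[28,1,0],10],
    [[37,2,0],13],
    [[43,3,0],15],
    [[47,3,0],16],
    [[50,4,0],17],
    [[52,4,0],18],
    [[53,4,0],18],
    [[53,4,0],18]
  ]
}}

```text
time: 12.1
ee_pos: [0.6293, 0.0154, 0.0671]
tool_rot: [3.141, 0.043, -0.003]
contact_force: [-5.1, 0.1, 1.2]
grip_width: 0.121
grip_force: 2.4
```

```bash
python3 - <<'E'
from h import *
st()
E
```

```text
t 12.1 p [0.6293 0.0154 0.0671] jig [-0.0248 -0.0137] yang -88.43 tilt [-2.e-03 -2.e-04 -1.e+00] F [-5.1  0.1  1.2] w 0.121 q [ 0.22  0.47 -0.4   1.68  0.21  1.03 -1.79]
```

Request:
{"method": "carry_out", "body": {
  "plan": [
    [[1,0,0],0],
    [[2,0,0],0],
    [[2,0,0],0]
  ]
}}

```text
time: 12.4
ee_pos: [0.6302, 0.0146, 0.0667]
tool_rot: [3.14, 0.042, -0.007]
contact_force: [-8.3, -1.6, 2.3]
grip_width: 0.119
grip_force: 3.9
```

Request:
{"method": "carry_out", "body": {
  "plan": [
    [[-20,0,0],0],
    [[-35,0,0],0],
    [[-35,0,-45],0],
    [[-70,-40,-75],0],
    [[-100,-80,-75],0],
    [[-100,-125,-75],0],
    [[-100,-160,-75],0],
    [[-100,-160,-75],0]
  ],
  "fingers": -1
}}

```text
time: 13.2
ee_pos: [0.5269, 0.1795, 0.1435]
tool_rot: [-3.138, -0.056, -0.004]
contact_force: [0.3, 0.8, 0.1]
grip_width: 0.998
grip_force: 0.0
```

```bash
python3 - <<'E'
from h import *
st()
t=save('top','t9')[140:230,290:410]
cv2.imwrite('pics/c9.png',cv2.resize(t[:,:,::-1],None,fx=6,fy=6,interpolation=cv2.INTER_CUBIC))
E
```

```text
t 13.2 p [0.5269 0.1795 0.1435] jig [-0.1929 -0.1093] yang -87.96 tilt [ 0.0023  0.0035 -1.    ] F [0.3 0.8 0.1] w 0.998 q [ 0.06  0.26 -0.53  1.8   0.15  1.12 -2.06]
```

View pics/c9.png

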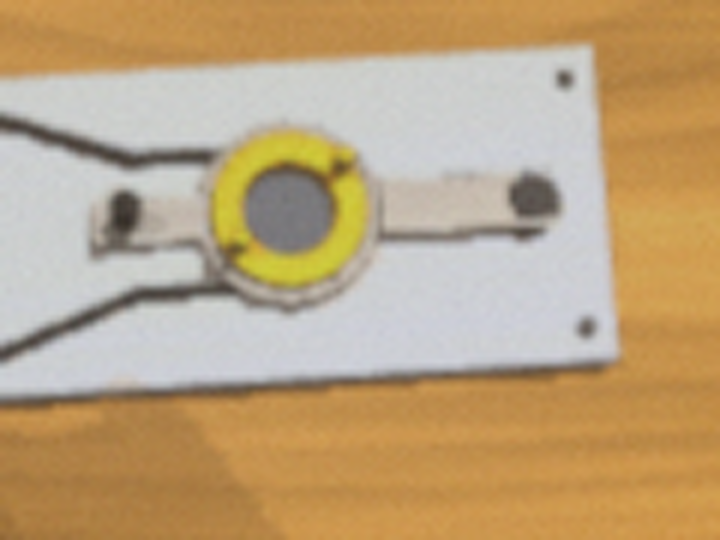

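The arm is closed over the cell. The pegs are at crop (342,163) and (234,247), and the ring centre is about (289,207).

```bash
python3 - <<'E'
from h import *
P=lambda x,y,z: at_z('top',290+(x+.5)/6-.5,140+(y+.5)/6-.5,z)
a=P(342,163,.07);b=P(234,247,.07); print(a,b,(a+b)/2,np.linalg.norm(a-b),np.degrees(np.arctan2(*(a-b)[[1,0]])))
c=P(289,207,.05); print('ring',c); print('pivot',P(534,193,.042),'post',P(124,208,.08))
to([.6458,-.0537,.14])
E
```

```text
[ 0.66026641 -0.07480691  0.07      ] [ 0.62547474 -0.02886029  0.07      ] [ 0.64287058 -0.0518336   0.07      ] 0.0576329128703974 -52.86628883143423
ring [ 0.6461409  -0.05367124  0.05      ]
pivot [ 0.65209996 -0.15955801  0.042     ] post [0.64063838 0.01646406 0.08      ]
t 13.25 p [0.5276 0.176  0.143 ] jig [-0.1894 -0.1088] yang -88.13 tilt [ 0.0016  0.0015 -1.    ] F [ 0.  -0.5 -0.2] w 1.002 q [ 0.06  0.26 -0.53  1.8   0.15  1.12 -2.06]
shift mm [110.6 233.4   2.9]
```

Request:
{"method": "carry_out", "body": {
  "plan": [
    [[50,100,0],-85],
    [[110,150,0],-85],
    [[110,200,0],-85],
    [[111,233,0],-85],
    [[111,233,0],-85],
    [[111,233,0],-85],
    [[111,233,0],-85],
    [[111,233,0],-85],
    [[111,233,0],-85],
    [[111,233,0],-85]
  ]
}}

```text
time: 14.25
ee_pos: [0.6451, -0.0594, 0.1422]
tool_rot: [2.282, 2.158, -0.001]
contact_force: [0.3, -0.1, 0.4]
grip_width: 1.002
grip_force: 0.0
```

Request:
{"method": "carry_out", "body": {
  "plan": [
    [[0,0,0],-85],
    [[0,0,0],-85],
    [[0,0,0],-85],
    [[0,0,0],-85],
    [[0,0,0],-85],
    [[0,0,0],-85],
    [[0,0,0],-85],
    [[0,0,0],-85],
    [[0,0,0],-85],
    [[0,0,0],-85]
  ]
}}

```text
time: 15.25
ee_pos: [0.6451, -0.0594, 0.1421]
tool_rot: [0.225, 3.133, -0.001]
contact_force: [-0.1, 0.1, 1.0]
grip_width: 1.001
grip_force: 0.0
```

Request:
{"method": "carry_out", "body": {
  "plan": [
    [[0,0,0],-45],
    [[0,0,0],-45],
    [[0,0,0],-45],
    [[0,0,0],-45],
    [[0,0,0],-45],
    [[0,0,0],-45],
    [[0,0,0],-45]
  ]
}}

```text
time: 15.95
ee_pos: [0.6451, -0.0592, 0.1419]
tool_rot: [0.983, -2.983, 0.0]
contact_force: [0.4, -0.5, -0.0]
grip_width: 0.997
grip_force: 0.0
```

```bash
python3 - <<'E'
from h import *
to([.6450,-.0530,.060])
w=save('wrist','w10'); cv2.imwrite('pics/c10.png',cv2.resize(w[180:400,160:480,::-1],None,fx=2.4,fy=2.4))
E
```

```text
t 15.95 p [ 0.6451 -0.0592  0.1419] jig [ 0.0504 -0.0009] yang 126.46 tilt [-3.e-04 -4.e-04 -1.e+00] F [ 0.4 -0.5 -0. ] w 0.997 q [ 0.77  0.63 -1.07  1.55  0.57  1.3   1.84]
shift mm [-3.6  5.1 81.9]
```

View pics/c10.png

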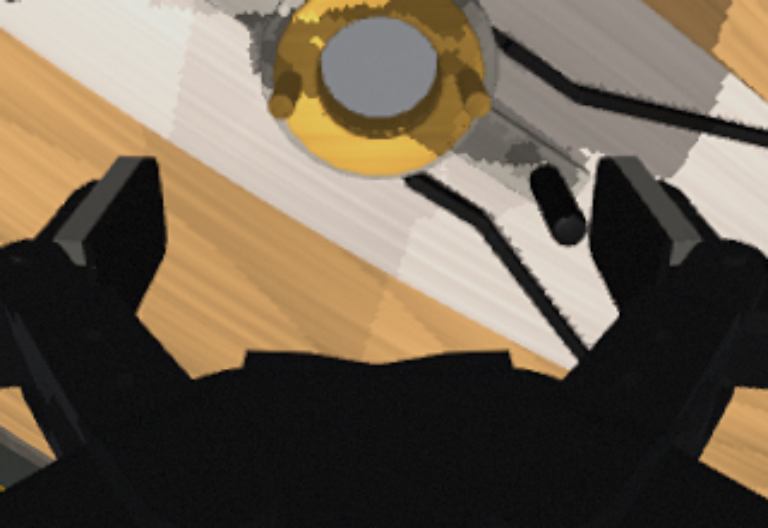

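```bash
cat >> h.py <<'E'
def wray_z(u,v,z):
    c=manip.get_calibration('wrist'); K=np.array(c['K']); Rm=cv2.Rodrigues(np.array(c['rvec'],float))[0]; t=np.array(c['tvec'],float).ravel()
    d=np.array([(u-K[0,2])/K[0,0],(v-K[1,2])/K[1,1]]); r=np.hypot(*d); d=np.r_[d/r*np.sin(r),np.cos(r)]
    o=-Rm.T@t; d=Rm.T@d; return o+d*(z-o[2])/d[2]
E
python3 - <<'E'
from h import *
P=lambda x,y,z: wray_z(160+x/2.4,180+y/2.4,z)
a=P(281,106,.075);b=P(478,103,.075); print(a,b,(a+b)/2,np.linalg.norm(a-b),np.degrees(np.arctan2(*(b-a)[[1,0]])))
print('flange',(P(275,70,.049)+P(494,70,.049))/2,'post',P(570,230,.0795))
c=manip.get_calibration('wrist'); print(c['K'][0], -cv2.Rodrigues(c['rvec'])[0].T@c['tvec'])
to((a+b)/2*[1,1,0]+[0,0,.06])
E
```

```text
[ 0.66457571 -0.07887981  0.075     ] [ 0.63070392 -0.03435417  0.075     ] [ 0.64763981 -0.05661699  0.075     ] 0.055944888560001495 127.2611756349203
flange [ 0.64455701 -0.05672613  0.049     ] post [0.64495021 0.01298479 0.0795    ]
[309.70691629   0.         316.88549617] [ 0.59285579 -0.09807606  0.2734562 ]
t 16.0 p [ 0.6451 -0.0589  0.142 ] jig [ 0.0501 -0.001 ] yang 126.39 tilt [-3.e-04 -4.e-04 -1.e+00] F [-0.   0.6  0.5] w 1.0 q [ 0.77  0.63 -1.07  1.55  0.57  1.3   1.83]
shift mm [-3.4  0.3 82. ]
```

Request:
{"method": "carry_out", "body": {
  "plan": [
    [[-4,2,40],0],
    [[-4,2,65],0],
    [[-4,2,79],0],
    [[-4,2,79],0],
    [[-4,2,79],0]
  ]
}}

```text
time: 16.5
ee_pos: [0.6477, -0.0534, 0.0643]
tool_rot: [-0.984, 2.983, -0.0]
contact_force: [0.4, -0.3, 0.4]
grip_width: 1.003
grip_force: 0.0
```

Request:
{"method": "carry_out", "body": {
  "plan": [
    [[0,0,0],0],
    [[0,0,0],0],
    [[0,0,0],0],
    [[0,0,0],0],
    [[0,0,0],0],
    [[0,0,0],0]
  ],
  "fingers": 1,
  "newtons": 20
}}

```text
time: 17.1
ee_pos: [0.6486, -0.0542, 0.0653]
tool_rot: [-0.982, 2.981, -0.004]
contact_force: [1.4, -3.1, 5.6]
grip_width: 0.736
grip_force: 20.6
```

```bash
python3 - <<'E'
from h import *
st(); s=manip.sense(); print(s['grip_force'],s['torque'])
w=save('wrist','w11')
E
```

```text
t 17.1 p [ 0.6486 -0.0542  0.0653] jig [0.0455 0.0028] yang 126.48 tilt [ 0.0032 -0.0014 -1.    ] F [ 1.4 -3.1  5.6] w 0.736 q [ 0.73  0.71 -1.02  1.61  0.64  1.19  1.78]
20.57342290878296 [-0.54763876 -0.08068715 -0.04781127]
```

Request:
{"method": "carry_out", "body": {
  "plan": [
    [[0,0,0],4],
    [[0,0,0],8],
    [[0,0,0],12],
    [[0,0,1],16],
    [[0,0,1],20],
    [[0,0,1],25],
    [[0,0,1],30],
    [[0,0,1],35],
    [[0,0,1],40],
    [[0,0,1],40]
  ]
}}

```text
time: 18.15
ee_pos: [0.6491, -0.0564, 0.0642]
tool_rot: [0.104, 3.136, -0.006]
contact_force: [3.7, -6.8, 1.5]
grip_width: 0.732
grip_force: 21.8
```

```bash
python3 - <<'E'
from h import *
st(); s=manip.sense(); print(s['grip_force'],s['torque'])
w=save('wrist','w12'); cv2.imwrite('pics/c12.png',cv2.resize(w[180:400,160:480,::-1],None,fx=2,fy=2))
E
```

```text
t 18.15 p [ 0.6491 -0.0564  0.0642] jig [0.0477 0.0032] yang 86.21 tilt [ 0.0041 -0.0039 -1.    ] F [ 3.7 -6.8  1.5] w 0.732 q [ 0.65  0.64 -0.88  1.61  0.54  1.14  1.15]
21.787518560886383 [-1.69206339 -0.66140603 -0.09074686]
```

View pics/c12.png

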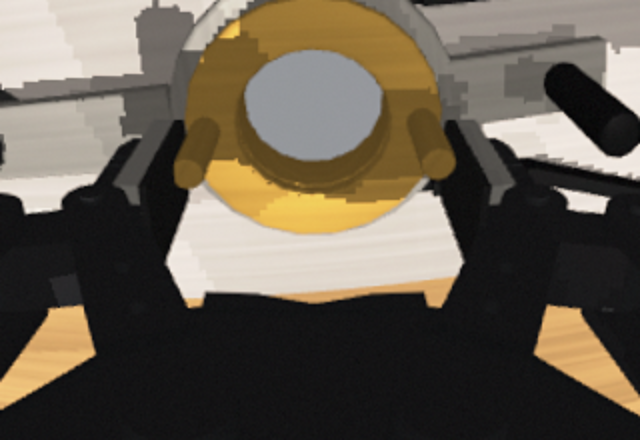

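The ring turns with the grip. I'll relieve the side load and bias slightly toward closing the arm as I go on.

Request:
{"method": "carry_out", "body": {
  "plan": [
    [[-2,-2,0],0],
    [[-2,-2,0],4],
    [[-2,-2,0],8],
    [[-2,-2,0],12],
    [[-2,-2,0],17],
    [[-2,-2,1],22],
    [[-2,-2,1],27],
    [[-2,-2,1],32],
    [[-2,-2,1],37],
    [[-2,-2,1],40]
  ]
}}

```text
time: 19.2
ee_pos: [0.6496, -0.0585, 0.0628]
tool_rot: [1.17, 2.913, -0.005]
contact_force: [-2.7, -9.0, 5.5]
grip_width: 0.731
grip_force: 22.0
```

```bash
cat >> h.py <<'E'
def gold(name):
    w=save('wrist',name); st(); s=manip.sense(); print('grip',round(s['grip_force'],1),'tq',s['torque'].round(2))
E
python3 - <<'E'
from h import *
gold('w13')
E
```

```text
t 19.25 p [ 0.6496 -0.0585  0.0628] jig [0.0499 0.0036] yang 46.08 tilt [ 0.0012 -0.004  -1.    ] F [-2.7 -8.1  6.2] w 0.734 q [ 0.56  0.6  -0.74  1.62  0.44  1.1   0.51]
grip 22.0 tq [-1.87  0.5   0.01]
```

Request:
{"method": "carry_out", "body": {
  "plan": [
    [[-2,-2,0],0],
    [[-2,-2,0],4],
    [[-2,-2,0],8],
    [[-2,-2,0],12],
    [[-2,-2,0],16],
    [[-2,-2,1],20],
    [[-2,-2,1],24],
    [[-2,-2,1],28],
    [[-2,-2,1],32],
    [[-2,-2,1],32]
  ]
}}

```text
time: 20.25
ee_pos: [0.6493, -0.0598, 0.062]
tool_rot: [1.926, 2.48, -0.003]
contact_force: [-5.2, -5.0, 10.0]
grip_width: 0.734
grip_force: 22.3
```

```bash
python3 - <<'E'
from h import *
gold('w14')
E
```

```text
t 20.3 p [ 0.6493 -0.0597  0.0621] jig [0.0511 0.0032] yang 14.44 tilt [ 5.0e-04 -2.4e-03 -1.0e+00] F [-5.6 -5.1  9.9] w 0.734 q [ 0.49  0.56 -0.63  1.62  0.37  1.08  0.01]
grip 22.3 tq [-1.12  1.19 -0.07]
```

Request:
{"method": "carry_out", "body": {
  "plan": [
    [[-1,-1,0],4],
    [[-1,-1,0],8],
    [[-1,-1,0],12],
    [[-1,-1,0],16],
    [[-1,-1,0],20],
    [[-1,-1,0],20]
  ]
}}

```text
time: 20.9
ee_pos: [0.648, -0.0602, 0.0619]
tool_rot: [2.326, 2.11, -0.003]
contact_force: [-7.3, -4.4, 11.0]
grip_width: 0.735
grip_force: 21.7
```

```bash
python3 - <<'E'
from h import *
gold('w15')
E
```

```text
t 20.95 p [ 0.648  -0.0602  0.0619] jig [0.0515 0.0019] yang -5.49 tilt [-6.0e-04 -1.8e-03 -1.0e+00] F [-7.4 -3.8 11.4] w 0.734 q [ 0.44  0.55 -0.56  1.62  0.32  1.07 -0.3 ]
grip 21.7 tq [-0.75  1.71  0.28]
```

Request:
{"method": "carry_out", "body": {
  "plan": [
    [[0,-1,0],4],
    [[0,-1,0],8],
    [[0,-1,0],12],
    [[0,-1,0],16],
    [[0,-1,0],16]
  ]
}}

```text
time: 21.45
ee_pos: [0.6414, -0.0579, 0.0597]
tool_rot: [-2.591, -1.762, 0.017]
contact_force: [-30.0, 3.0, 11.3]
grip_width: 0.497
grip_force: 15.4
```

```bash
python3 - <<'E'
from h import *
gold('w16')
E
```

```text
t 21.5 p [ 0.6398 -0.0576  0.059 ] jig [ 0.0486 -0.0062] yang -21.43 tilt [-1.680e-02  7.000e-04 -9.999e-01] F [-39.    2.1  16.5] w 0.428 q [ 0.4   0.53 -0.5   1.64  0.28  1.06 -0.56]
grip 19.0 tq [ 0.4   8.68 -0.13]
```

The pads slipped off the pegs, which suggests the ring is at its stop. I'll open and lift.

Request:
{"method": "carry_out", "body": {
  "plan": [
    [[0,0,0],0],
    [[0,0,0],0],
    [[0,0,-3],0],
    [[0,0,-30],0],
    [[0,0,-75],0],
    [[0,0,-95],0],
    [[0,0,-95],0]
  ],
  "fingers": -1
}}

```text
time: 22.2
ee_pos: [0.6501, -0.059, 0.1602]
tool_rot: [2.592, 1.766, 0.009]
contact_force: [0.0, 0.1, 0.3]
grip_width: 1.002
grip_force: 0.0
```

```bash
python3 - <<'E'
from h import *
gold('w17')
w=cv2.imread('pics/w17.png'); hsv=cv2.cvtColor(w,cv2.COLOR_BGR2HSV)
c=manip.get_calibration('wrist'); K=np.array(c['K']);Rm=cv2.Rodrigues(c['rvec'])[0]
# rectified top-down: sample plane z=.07 around ring
def rect(z,half=.09,n=360):
    g=np.linspace(-half,half,n); X,Y=np.meshgrid(g,g); p=np.stack([X.ravel()+.6458,-Y.ravel()-.055,np.full(X.size,z)],1)
    q=p@Rm.T+np.array(c['tvec']).ravel(); r=np.hypot(q[:,0],q[:,1]); t=np.arctan2(r,q[:,2])
    u=K[0,2]+K[0,0]*t*q[:,0]/r; v=K[1,2]+K[1,1]*t*q[:,1]/r
    return cv2.remap(w,u.reshape(n,n).astype(np.float32),v.reshape(n,n).astype(np.float32),cv2.INTER_LINEAR)
cv2.imwrite('pics/rect17.png',rect(.072))
E
```

```text
t 22.25 p [ 0.6489 -0.0592  0.1577] jig [0.0506 0.0029] yang -21.46 tilt [ 4.4e-03 -3.0e-04 -1.0e+00] F [-0.4  0.2 -0.1] w 1.002 q [ 0.42  0.44 -0.53  1.55  0.23  1.21 -0.52]
grip 0.0 tq [ 0.02 -0.02 -0.01]
```

Request:
{"method": "carry_out", "body": {
  "plan": [
    [[40,-30,0],0],
    [[80,-60,0],0],
    [[110,-100,0],0],
    [[140,-140,0],0],
    [[170,-180,0],0],
    [[180,-200,0],0],
    [[180,-200,0],0]
  ]
}}

```text
time: 22.95
ee_pos: [0.5242, 0.1852, 0.1547]
tool_rot: [-2.589, -1.777, 0.001]
contact_force: [0.0, -1.0, -0.1]
grip_width: 1.005
grip_force: 0.0
```

```bash
cat > ringangle.py <<'E'
from h import *
def prof(im):
    # top image (BGR): saturation/brightness along the r=28mm circle at peg-top height
    c0=np.array([.6465,-.0545]); out=[]
    for a in range(0,360,6):
        vs=[]
        for r in (.024,.027,.030):
            for dz in (.062,):
                p=np.r_[c0+r*np.array([np.cos(np.radians(a)),np.sin(np.radians(a))]),dz]
                u,v=proj('top',p)[0]; vs.append(cv2.getRectSubPix(im,(1,1),(float(u),float(v)))[0,0].astype(float))
        out.append(np.min([v[2] for v in vs]))
    return np.array(out)
E
python3 - <<'E'
from ringangle import *
st(); save('top','t18')
for n in ('t9','t18'):
    f=prof(cv2.imread(f'pics/{n}.png')); print(n); print(*[f'{6*i}:{int(v)}' for i,v in enumerate(f)])
E
```

```text
t 22.95 p [0.5242 0.1852 0.1547] jig [-0.1987 -0.1118] yang -21.08 tilt [-1.4e-03  7.0e-04 -1.0e+00] F [ 0.  -1.  -0.1] w 1.005 q [ 0.16  0.28 -0.67  1.78  0.19  1.15 -0.94]
t9
0:196 6:195 12:196 18:199 24:197 30:197 36:198 42:196 48:197 54:203 60:199 66:199 72:201 78:204 84:200 90:197 96:200 102:198 108:189 114:185 120:178 126:150 132:129 138:179 144:182 150:177 156:176 162:174 168:174 174:176 180:181 186:184 192:189 198:191 204:192 210:197 216:197 222:202 228:202 234:200 240:201 246:200 252:197 258:200 264:198 270:196 276:193 282:191 288:182 294:174 300:128 306:114 312:149 318:186 324:194 330:194 336:196 342:196 348:194 354:195
t18
0:189 6:180 12:142 18:117 24:123 30:142 36:174 42:193 48:197 54:198 60:199 66:201 72:204 78:204 84:205 90:201 96:196 102:190 108:191 114:189 120:183 126:178 132:171 138:171 144:171 150:165 156:163 162:166 168:174 174:176 180:151 186:125 192:158 198:183 204:191 210:198 216:200 222:204 228:203 234:203 240:200 246:201 252:199 258:200 264:199 270:197 276:196 282:198 288:201 294:198 300:195 306:194 312:193 318:197 324:195 330:195 336:195 342:195 348:195 354:193
```

```bash
python3 - <<'E'
from ringangle import *
for n in ('t9','t18'):
    g=cv2.imread(f'pics/{n}.png')[165:185,302:322].max(2); ys,xs=np.nonzero(g<90); print(n,len(xs),xs.mean()+302,ys.mean()+165)
to([.674,-.002,.155]); to([.674,-.002,.063])
E
```

```text
t9 39 311.56410256410254 170.69230769230768
t18 38 311.57894736842104 170.94736842105263
t 23.0 p [0.5259 0.1828 0.1547] jig [-0.1962 -0.1102] yang -21.25 tilt [-9.e-04 -2.e-04 -1.e+00] F [-0.1 -1.1 -0.4] w 1.001 q [ 0.16  0.28 -0.67  1.78  0.19  1.15 -0.93]
shift mm [-118.5  205.    -0.4]
t 23.0 p [0.5259 0.1828 0.1547] jig [-0.1962 -0.1102] yang -21.25 tilt [-9.e-04 -2.e-04 -1.e+00] F [-0.1 -1.1 -0.4] w 1.001 q [ 0.16  0.28 -0.67  1.78  0.19  1.15 -0.93]
shift mm [-118.5  205.1   91.6]
```

The image code shows the arm still closed (the post has moved less than 0.3 px), but the pegs sit at about 14°, so the ring was backed off when the pads slipped. I'll push the peg on the far side with shut fingers, which also presses the arm shut.

Request:
{"method": "carry_out", "body": {
  "plan": [
    [[-30,50,0],-8],
    [[-60,90,0],-16],
    [[-90,130,0],-21],
    [[-110,170,0],-21],
    [[-119,205,0],-21],
    [[-119,205,30],-21],
    [[-119,205,65],-21],
    [[-119,205,88],-21],
    [[-119,205,92],-21],
    [[-119,205,92],-21]
  ],
  "fingers": 1
}}

```text
time: 24.0
ee_pos: [0.6741, -0.0057, 0.0623]
tool_rot: [-2.231, -2.21, 0.002]
contact_force: [0.3, 0.8, -0.1]
grip_width: 0.002
grip_force: 0.0
```

```bash
python3 - <<'E'
from h import *
to([.674,-.030,.063])
E
```

```text
t 24.0 p [ 0.6741 -0.0057  0.0623] jig [-0.0019  0.0302] yang -0.53 tilt [-1.9e-03 -2.0e-04 -1.0e+00] F [ 0.3  0.8 -0.1] w 0.002 q [ 0.35  0.59 -0.56  1.56  0.34  1.09 -0.3 ]
shift mm [-24.3   0.1  -0.7]
```

Request:
{"method": "carry_out", "body": {
  "plan": [
    [[-8,0,0],0],
    [[-16,0,0],0],
    [[-22,0,0],0],
    [[-25,0,0],0],
    [[-28,0,0],0],
    [[-30,0,0],0],
    [[-30,0,0],0]
  ]
}}

```text
time: 24.7
ee_pos: [0.6742, -0.0346, 0.0633]
tool_rot: [-2.231, -2.212, 0.0]
contact_force: [-0.5, 0.4, 0.4]
grip_width: 0.0
grip_force: 0.0
```

Request:
{"method": "carry_out", "body": {
  "plan": [
    [[-2,0,0],0],
    [[-4,0,0],0],
    [[-4,0,0],0]
  ]
}}

```text
time: 25.0
ee_pos: [0.6745, -0.0371, 0.0634]
tool_rot: [-2.229, -2.213, -0.003]
contact_force: [1.5, 5.9, -1.0]
grip_width: -0.0
grip_force: 2.3
```

Request:
{"method": "carry_out", "body": {
  "plan": [
    [[-2,0,0],1],
    [[-4,0,0],2],
    [[-4,0,0],2]
  ]
}}

```text
time: 25.3
ee_pos: [0.6751, -0.0405, 0.0636]
tool_rot: [-2.268, -2.174, -0.005]
contact_force: [3.8, 5.8, -1.6]
grip_width: -0.0
grip_force: 3.0
```

Request:
{"method": "carry_out", "body": {
  "plan": [
    [[-2,0,0],2],
    [[-4,0,0],4],
    [[-4,0,0],4]
  ]
}}

```text
time: 25.6
ee_pos: [0.6756, -0.0427, 0.0639]
tool_rot: [-2.341, -2.094, -0.009]
contact_force: [6.7, 9.6, -3.5]
grip_width: 0.002
grip_force: 5.2
```

Request:
{"method": "carry_out", "body": {
  "plan": [
    [[-2,0,0],2],
    [[-4,0,0],4],
    [[-4,0,0],4]
  ]
}}

```text
time: 25.9
ee_pos: [0.676, -0.0434, 0.0642]
tool_rot: [-2.409, -2.013, -0.015]
contact_force: [10.5, 16.9, -3.8]
grip_width: -0.003
grip_force: 9.2
```

Request:
{"method": "carry_out", "body": {
  "plan": [
    [[-1,0,0],0],
    [[-2,0,0],0],
    [[-2,0,0],0]
  ]
}}

```text
time: 26.2
ee_pos: [0.6759, -0.0437, 0.0644]
tool_rot: [-2.406, -2.015, -0.017]
contact_force: [11.0, 21.0, -4.6]
grip_width: -0.004
grip_force: 11.0
```

The ring is now against a firm stop (21 N). I'll back off and check the arm and the pegs.

Request:
{"method": "carry_out", "body": {
  "plan": [
    [[15,0,0],0],
    [[30,0,0],0],
    [[30,0,-45],0],
    [[40,-30,-90],0],
    [[70,-70,-90],0],
    [[110,-110,-90],0],
    [[150,-140,-90],0],
    [[190,-160,-90],0],
    [[210,-180,-90],0],
    [[210,-180,-90],0]
  ]
}}

```text
time: 27.2
ee_pos: [0.5313, 0.192, 0.1539]
tool_rot: [-2.407, -2.018, -0.0]
contact_force: [0.8, -0.0, 0.4]
grip_width: 0.004
grip_force: 0.0
```

```bash
python3 - <<'E'
from ringangle import *
st(); save('top','t19')
for n in ('t9','t18','t19'):
    im=cv2.imread(f'pics/{n}.png'); g=im[165:185,302:322].max(2); ys,xs=np.nonzero(g<90); print(n,len(xs),xs.mean()+302,ys.mean()+165)
    f=prof(im)
print(*[f'{6*i}:{int(v)}' for i,v in enumerate(f) if v<175])
print(proj('top',[[.643,.0165,.08],[.653,.0165,.08]]))
E
```

```text
t 27.2 p [0.5313 0.192  0.1539] jig [-0.2053 -0.1044] yang -10.03 tilt [-2.e-04  7.e-04 -1.e+00] F [ 0.8 -0.   0.4] w 0.004 q [ 0.16  0.3  -0.69  1.76  0.21  1.16 -0.76]
t9 39 311.56410256410254 170.69230769230768
t18 38 311.57894736842104 170.94736842105263
t19 35 311.74285714285713 171.14285714285714
0:137 6:121 12:155 126:173 132:169 138:167 144:163 150:160 156:160 162:164 168:163 174:154 180:173 186:174 192:171 354:166
[[310.21685654 173.3103593 ]
 [310.13839671 169.33699173]]
```

The arm is still closed, within about 0.007 rad. As a last check I'll grip both pegs gently and test the stop with pure torque.

```bash
python3 - <<'E'
from h import *
to([.646,-.0575,.153]); print(manip.sense()['effort'][6])
E
```

```text
t 27.25 p [0.533  0.189  0.1537] jig [-0.2022 -0.1029] yang -10.21 tilt [ 2.e-04 -6.e-04 -1.e+00] F [ 0.6  0.1 -0.2] w -0.0 q [ 0.16  0.3  -0.68  1.76  0.21  1.16 -0.76]
shift mm [-222.6  154.9    0.9]
-0.37083023227751255
```

Request:
{"method": "carry_out", "body": {
  "plan": [
    [[-45,20,0],-5],
    [[-90,40,0],-11],
    [[-130,65,0],-11],
    [[-170,95,0],-11],
    [[-200,125,0],-11],
    [[-223,155,0],-11],
    [[-223,155,0],-11],
    [[-223,155,45],-11],
    [[-223,155,80],-11],
    [[-223,155,92],-11]
  ],
  "fingers": -1
}}

```text
time: 28.25
ee_pos: [0.6435, -0.0621, 0.0572]
tool_rot: [-2.21, -2.227, 0.007]
contact_force: [-1.0, -0.0, 0.8]
grip_width: 1.002
grip_force: 0.0
```

Request:
{"method": "carry_out", "body": {
  "plan": [
    [[0,0,0],0],
    [[0,0,0],0],
    [[0,0,0],0]
  ]
}}

```text
time: 28.55
ee_pos: [0.6475, -0.0607, 0.0636]
tool_rot: [2.209, 2.23, 0.003]
contact_force: [0.4, 0.5, -0.1]
grip_width: 1.002
grip_force: 0.0
```

Request:
{"method": "carry_out", "body": {
  "plan": [
    [[0,0,0],0],
    [[0,0,0],0],
    [[0,0,0],0],
    [[0,0,0],0],
    [[0,0,0],0],
    [[0,0,0],0]
  ],
  "fingers": 1,
  "newtons": 20
}}

```text
time: 29.15
ee_pos: [0.6475, -0.0606, 0.063]
tool_rot: [2.209, 2.23, 0.003]
contact_force: [0.5, 0.1, 7.3]
grip_width: 0.738
grip_force: 20.9
```

```bash
python3 - <<'E'
from h import *
st(); s=manip.sense(); print(s['effort'].round(3),s['torque'].round(2),s['grip_force'])
E
```

```text
t 29.15 p [ 0.6475 -0.0606  0.063 ] jig [0.0519 0.0014] yang 0.55 tilt [ 3.e-03 -4.e-04 -1.e+00] F [0.5 0.1 7.3] w 0.738 q [ 0.44  0.54 -0.54  1.63  0.31  1.06 -0.19]
[-6.8000e-02 -6.6178e+01 -9.1830e+00 -3.1603e+01 -8.7000e-02  1.7900e-01
 -3.7000e-02] [ 0.01 -0.11  0.  ] 20.882029831409454
```

Request:
{"method": "carry_out", "body": {
  "plan": [
    [[0,0,0],2],
    [[0,0,0],3],
    [[0,0,0],3]
  ]
}}

```text
time: 29.45
ee_pos: [0.6474, -0.0599, 0.0629]
tool_rot: [2.266, 2.173, 0.003]
contact_force: [0.4, 0.6, 5.6]
grip_width: 0.736
grip_force: 21.2
```

```bash
python3 - <<'E'
from h import *
st(); s=manip.sense(); print(s['effort'][6],s['torque'].round(2))
E
```

```text
t 29.45 p [ 0.6474 -0.0599  0.0629] jig [0.0512 0.0013] yang -2.41 tilt [ 0.0029 -0.     -1.    ] F [0.4 0.6 5.6] w 0.736 q [ 0.43  0.53 -0.53  1.63  0.3   1.06 -0.24]
-0.7568676397204399 [ 0.21 -0.13  0.51]
```

Request:
{"method": "carry_out", "body": {
  "plan": [
    [[0,0,0],2],
    [[0,0,0],3],
    [[0,0,0],3]
  ]
}}

```text
time: 29.75
ee_pos: [0.6474, -0.0592, 0.0628]
tool_rot: [2.322, 2.114, 0.004]
contact_force: [1.3, 3.7, 6.2]
grip_width: 0.735
grip_force: 20.8
```

```bash
python3 - <<'E'
from h import *
st(); s=manip.sense(); print(s['effort'][6],s['torque'].round(2))
E
```

```text
t 29.75 p [ 0.6474 -0.0592  0.0628] jig [0.0504 0.0013] yang -5.38 tilt [ 2.9e-03  8.0e-04 -1.0e+00] F [1.3 3.7 6.2] w 0.735 q [ 0.42  0.53 -0.52  1.63  0.3   1.06 -0.28]
-0.7734569907188416 [ 0.66 -0.24  0.5 ]
```

Turning 3° past the peg line meets 0.5 Nm, ten times the thread friction, and then the pads slip. The ring is at its stop, so I release and retreat.

Request:
{"method": "carry_out", "body": {
  "plan": [
    [[0,0,0],0],
    [[0,0,0],0],
    [[0,0,0],0],
    [[0,0,-30],0],
    [[0,0,-75],0],
    [[60,-30,-90],0],
    [[105,-50,-90],0],
    [[150,-70,-90],0],
    [[190,-90,-90],0],
    [[190,-90,-90],0]
  ],
  "fingers": -1
}}

```text
time: 30.75
ee_pos: [0.5719, 0.1439, 0.1519]
tool_rot: [-2.315, -2.121, -0.002]
contact_force: [-0.3, 0.5, -0.7]
grip_width: 0.999
grip_force: 0.0
```

```bash
python3 - <<'E'
from ringangle import *
st(); save('top','t20')
for n in ('t9','t19','t20'):
    im=cv2.imread(f'pics/{n}.png'); g=im[165:185,302:322].max(2); ys,xs=np.nonzero(g<90); print(n,len(xs),xs.mean()+302,ys.mean()+165); f=prof(im)
    print(*[f'{6*i}:{int(v)}' for i,v in enumerate(f) if v<160])
E
```

```text
t 30.75 p [0.5719 0.1439 0.1519] jig [-0.1555 -0.0659] yang -5.0 tilt [-3.0e-04  2.4e-03 -1.0e+00] F [-0.3  0.5 -0.7] w 0.999 q [ 0.21  0.35 -0.65  1.7   0.22  1.17 -0.58]
t9 39 311.56410256410254 170.69230769230768
126:150 132:129 300:128 306:114 312:149
t19 35 311.74285714285713 171.14285714285714
0:137 6:121 12:155 174:154
t20 36 311.47222222222223 171.33333333333334
0:137 6:120 12:156 174:156
```

```bash
python3 -c "
from rig import manip
print(manip.job_done())"
```

```text
the job is handed in; nothing more can be done
None
```

I handed the job in at about 31 s. The lens is in the cell, the arm is closed to within about 0.01 rad of its stop, and the ring is screwed to its stop (0.5 Nm resistance). The ring backed off once when the pads slipped and was retightened; I viewed 12 pictures, two over the limit of 10.

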